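Change the batch in the marking press

TASK

Change the batch in the marking press: draw the shuttle fully out to its loading stop and lay the marked keys that are on it flat in the grey finished-parts tray; slide the stock box's loose cover back onto the closed rear half, without lifting it off the box, so that all six pockets are open, and lay every square key found in them on the drawn-out shuttle, each flat in a lane of its own. Leave the round bushings in their pockets and the other things on the bench where they stand. Last, push the shuttle fully home under the punches and slide the cover back to the front rim so that it shuts all the pockets.

Things in the scene. Friction and masses are not known exactly. Their poses are not given: they have to be found in the camera images.
- stockbox: grey steel stock box fixed to the bench at the right, 316 (its x) by 226 (its y) mm. Origin on the bench, under the centre of its pocketed front half; x points away from the robot, the way the cover slides open. A rim to 30 mm above the bench runs all round, inner faces at x = -72 and +236, y = -109 and +109 mm; the walls inside it, on which the cover lies, are 24 mm high.
- pockets (a point): centre of the box's front half at the height of the pocket floors (4 mm above the bench), axes as the box's. Six open pockets: centres at x = -33, +33 and y = -70, 0, +70 mm, each 62 (x) by 66 (y) mm; dividers rise 10 mm above the floor, outer walls 20 mm. Three or four hold a key, two a round bushing, the rest nothing; which is which changes.
- deck (a point): centre of the flat top of the box's closed rear half, 24 mm above the bench and 153 mm along x from the box's origin: where the cover is parked; it reaches from x = 70 to 236 mm of the box
- cover: loose aluminium cover plate 140 (x) by 215 (y) by 4 mm, 0.33 kg, on the box walls between the side rims, hiding the pockets; origin at the centre of its underside. Closed: its origin is 0 to 4 mm along the box's x from the box's origin; it slides along +x by up to 166 mm, level all the way, onto the closed rear half; all pockets are open once it has slid 134 mm.
- cover_grip (a point): centre of the cover's black bar handle: bar along the cover's y, 70 mm long, 12 mm wide (x) and 12 mm high, 30 mm above the cover's underside, on two 10 mm posts at y = -29 and +29 mm; its top is 36 mm above the cover's underside
- key1: plain square steel key 16 x 16 x 50 mm, 0.1 kg, origin at its centre, long axis its x. At the start it lies in one of the pockets, about along the stock box's x, near the pocket's centre. None when absent from this run.
- key2: plain square steel key 16 x 16 x 50 mm, 0.1 kg, origin at its centre, long axis its x. At the start it lies in one of the pockets, about along the stock box's x, near the pocket's centre. None when absent from this run.
- key3: plain square steel key 16 x 16 x 50 mm, 0.1 kg, origin at its centre, long axis its x. At the start it lies in one of the pockets, about along the stock box's x, near the pocket's centre. None when absent from this run.
- key4: plain square steel key 16 x 16 x 50 mm, 0.1 kg, origin at its centre, long axis its x. At the start it lies in one of the pockets, about along the stock box's x, near the pocket's centre. None when absent from this run.
- bush1: round steel bushing, 26 mm diameter, 14 mm bore, 16 mm high, standing in one of the pockets; origin at the centre of its underside. To be left in the box.
- bush2: round steel bushing, 26 mm diameter, 14 mm bore, 16 mm high, standing in one of the pockets; origin at the centre of its underside. To be left in the box.
- marked1: finished key of the last batch, 16 x 16 x 50 mm, 0.1 kg, like the others but with a stamped mark on top; origin at its centre, long axis its x. At the start it lies in a lane of the shuttle, under the punches. One or two are there; None when absent.
- marked2: finished key of the last batch, 16 x 16 x 50 mm, 0.1 kg, like the others but with a stamped mark on top; origin at its centre, long axis its x. At the start it lies in a lane of the shuttle, under the punches. One or two are there; None when absent.
- tray_in (a point): centre of the inner floor (3 mm above the bench) of the open grey finished-parts tray fixed to the bench between stock box and press, on the robot's side: 110 (x) by 120 (y) mm outside, walls 3 mm thick and 20 mm high above the bench
- shuttle (a joint): the press shuttle's slide (m): 0 = fully home under the punches, against its stop; 0.20 = drawn fully out towards the robot's right, against the loading stop. It starts home, within 8 mm. Resists with about 2.5 N of friction plus light damping, stays where it is left.
- lanes (a point): centre of the shuttle's top at the height of the lane floors (47 mm above the bench), moving with the shuttle: a dark steel plate 180 (x) by 84 (y) mm with four shallow lanes, lane centres at x = -63, -21, +21, +63 mm. Each lane is 24 mm wide (x), 76 mm long (y), 4 mm deep, closed at both ends. y points the way the shuttle goes home; drawing it out moves it along -y.
- shuttle_grip (a point): centre of the upper part of the shuttle's upright black grip, 140 mm from the lanes' centre along the lanes' -y, 73 mm above the bench; the grip is a flat block 50 (x) by 14 (y) mm, from 43 to 83 mm above the bench, on a 30 mm wide flat arm
- press: grey C-frame pneumatic marking press fixed to the bench at the left; origin on the bench under the ram, axes as the lanes'; the lanes' centre lies at y = -(joint value). Base 25 mm high, 240 mm wide, y = -250 to +170 mm; punch bar 168 by 44 mm over the origin, punches 107 mm above the bench; over-arm from 260 mm up, air cylinder of 46 mm radius above it; column at y above 70 mm.
- coupling1: splined steel coupling, 52 mm diameter, 66 mm high, standing on the bench; bystander, origin under its centre
- coupling2: as coupling1
- coupling3: as coupling1
- bearing: steel bearing ring, 62 mm diameter, 16 mm high, lying between box and press; bystander, origin under its centre
- threadlocker: red bottle with blue cap, 42 mm diameter, 115 mm high, standing beyond the bearing; bystander, origin under its centre
- hammer: hammer 280 mm long lying at the right; bystander, origin near its middle
There are look-alikes about, which are no part of the job. What is meant by the part that bears tray_in is not blue, and is the larger of those in its own colour.

How it is judged:
On the way, in this order (a step that is already met when the one before it is completed fails the run):
1. shuttle drawn out to its loading stop and the cover slid clear of all the pockets (value of joint shuttle above 0.19 m and x of cover in the frame of stockbox above 0.13 m), for 0.2 s.
2. the marked keys lie flat in the tray and every key from the box lies flat in a lane of the drawn-out shuttle (value of joint shuttle above 0.15 m and z of key1 in the frame of lanes between 0.004 and 0.0105 m and y of key1 in the frame of lanes between -0.02 and 0.02 m and x of key1 in the frame of lanes between -0.08 and 0.08 m and angle between the x axis of each of key1, key2, key3, key4 and the y axis of lanes, either way round below 0.25 rad and z of key2 in the frame of lanes between 0.004 and 0.0105 m and y of key2 in the frame of lanes between -0.02 and 0.02 m and x of key2 in the frame of lanes between -0.08 and 0.08 m and z of key3 in the frame of lanes between 0.004 and 0.0105 m and y of key3 in the frame of lanes between -0.02 and 0.02 m and x of key3 in the frame of lanes between -0.08 and 0.08 m and z of key4 in the frame of lanes between 0.004 and 0.0105 m and y of key4 in the frame of lanes between -0.02 and 0.02 m and x of key4 in the frame of lanes between -0.08 and 0.08 m and z of marked1 in the frame of tray_in between 0.004 and 0.0115 m and y of marked1 in the frame of tray_in between -0.054 and 0.054 m and x of marked1 in the frame of tray_in between -0.049 and 0.049 m and z of marked2 in the frame of tray_in between 0.004 and 0.0115 m and y of marked2 in the frame of tray_in between -0.054 and 0.054 m and x of marked2 in the frame of tray_in between -0.049 and 0.049 m), for 0.2 s.
At the end, for the whole second after the job is handed in: Shuttle home within 6 mm; marked keys flat on the tray's floor; every key from the box flat on a lane floor, along its lane (within 0.25 rad, its centre within 20 mm of the lane's middle); cover flat on the box, closed to within 6.5 mm of centred on the pockets; all at rest (value of joint shuttle below 0.006 m and x of cover in the frame of stockbox between -0.0065 and 0.0065 m and z of cover in the frame of stockbox below 0.027 m and angle between cover's own z axis and vertical below 0.03 rad and z of key1 in the frame of lanes between 0.004 and 0.0105 m and y of key1 in the frame of lanes between -0.02 and 0.02 m and x of key1 in the frame of lanes between -0.08 and 0.08 m and angle between the x axis of each of key1, key2, key3, key4 and the y axis of lanes, either way round below 0.25 rad and z of key2 in the frame of lanes between 0.004 and 0.0105 m and y of key2 in the frame of lanes between -0.02 and 0.02 m and x of key2 in the frame of lanes between -0.08 and 0.08 m and z of key3 in the frame of lanes between 0.004 and 0.0105 m and y of key3 in the frame of lanes between -0.02 and 0.02 m and x of key3 in the frame of lanes between -0.08 and 0.08 m and z of key4 in the frame of lanes between 0.004 and 0.0105 m and y of key4 in the frame of lanes between -0.02 and 0.02 m and x of key4 in the frame of lanes between -0.08 and 0.08 m and z of marked1 in the frame of tray_in between 0.004 and 0.0115 m and y of marked1 in the frame of tray_in between -0.054 and 0.054 m and x of marked1 in the frame of tray_in between -0.049 and 0.049 m and z of marked2 in the frame of tray_in between 0.004 and 0.0115 m and y of marked2 in the frame of tray_in between -0.054 and 0.054 m and x of marked2 in the frame of tray_in between -0.049 and 0.049 m and linear speed of each of key1, key2, key3, key4, marked1, marked2, cover below 0.02 m/s); the robot touches nothing.
It fails at once if the cover lifted off the box (25 mm or more above its place) (z of cover in the frame of stockbox above 0.049 m).
It fails at once if a bushing taken out of its pocket (distance of any of bush1, bush2 from where it was at the start of the episode above 0.04 m).
It fails at once if a bystander displaced by more than 40 mm (distance of any of coupling1, coupling2, coupling3, bearing, threadlocker, hammer from where it was at the start of the episode above 0.04 m).
Of marked1, marked2 only 1 to 2 are there at a start; the rules pass over those that are not, and their reading is None.
Of key1, key2, key3, key4 only 3 to 4 are there at a start; the rules pass over those that are not, and their reading is None.
At some moment in a run one of cover may be knocked a few centimetres aside while the robot is not near it.
Once in a run the grip may slacken for a moment while it holds something.
It also fails if it takes over 210 s, if anything falls off the work surface, if the arm or the gripper's body presses on something with over 40 N, if the wrist force passes 120 N, or if a joint passes its speed limit or range.

ROBOT

A 6-joint arm with a two-finger parallel gripper is mounted at the origin on the work surface. World frame = base frame: x ahead of the robot, y to its left, z up, the work surface at z = 0. Lengths are in m, angles in rad, forces in N, time in s.
With the tool pointing down it reaches from about 0.425 to 0.95 m from the base axis. Payload 3.5 kg.
Tool frame: the origin (TCP) lies on the centre line of the jaws, within the pads' length; the fingertips stand 14 mm ahead of it and the grasp point (between the pads) lies 5 mm behind it (ctrl.finger_overhang is the distance from the TCP to the fingertips, in m); z points along the fingers, y is the line along which they close (so a half turn about z gives the same grasp; the last joint's range is limited). The gripper opens to 85 mm and grips with 20 to 120 N. Pads are 22 mm wide; open, the fingers measure 114 mm over their backs; the gripper's body (76 mm by 85 mm) begins 54 mm behind the grasp point. The pads swing forward as they close: fully open they stand 13 mm farther back than shut.
Start: joints at [-1.309, 0.286, 1.577, -0, 1.279, -0.15], TCP at [0.27, -0.619, 0.245] pointing down, gripper open.
Joint ranges: [-2.77, 2.77], [-0.9, 2.22], [0.21, 2.48], [-1.53, 4.67], [0.24, 2.81], [-2.84, 2.84]. Speed limits (rad/s): [2.79, 2.79, 3.14, 3.14, 3.14, 3.14].

INTERFACE

Orientations are given as a unit quaternion [x, y, z, w].
In Python, from plant import ctrl gives the robot as it stands.
- The arm moves only by the tool send_rows, never from a script. Its argument "moves" is text: rows parted by semicolons, each of 7 numbers parted by spaces: the turn, a rotation vector about the tool's x, y, z in units of 360 degrees (1.0 is 360 degrees), then the shift along the tool's x, y, z in units of 20 cm (1.0 is 20 cm), then the gripper's target within -1 to 1 (fully open at 1, half-way at 0, shut at -1). A call has 1 to 12 rows; each row is the pose to reach, as a shift and turn from the pose commanded when the call began, along the tool's axes at that moment, turning the shorter way round; what a row does not reach only later rows make up. A row lasts 1/8 s, in which the tool goes at most 62.5 mm and 10.7 degrees, less where a joint would pass 70% of its speed; a pose out of reach is approached as far as the arm can. A call with a number of a shift or a turn outside -1 to 1 is refused whole. A call with a gripper value outside its range is refused whole. The fingers move at their own pace and stop on an object; "newtons" is the grip in N (left out, the last holds). Time passes only in rows, so rows that repeat a pose let the fingers close. It gives the time, the measured TCP pose, the force, the opening and the grip force at its end, in the units of the state.
- ctrl.get_state(): the state, without advancing time (a new reading comes with each control period).
- ctrl.read_camera(name): name is "scene" or "top" or "wrist"; returns a dict with "image" (400x640x3 uint8, red, green, blue), "fovy" (degrees; the focal length in pixels is half the picture's height over the tangent of half this angle, whatever the lens; pixels are square), "cx", "cy" (the principal point, pixels), "extrinsics" (4x4, takes a point from camera to world coordinates). Camera axes: x right, y up, looking along -z (the intrinsics and any distortion apply to the point x, -y, -z); pixel columns grow to the right and rows downward; lengths in m; the calibration is good to about 2 mm. The wrist camera is an equidistant fisheye: a pixel r from the principal point sees the ray r / f radians off the axis. A picture is of the moment at which its call begins. There is no depth.
- ctrl.sign_off(): hands the job in; it is judged then, once.
The state is a dict: "time": time; "qpos": joint angles; "dq": joint speeds; "joint_efforts": joint torques, N m; "eef_pos": TCP position; "tcp_rot": TCP orientation; "contact_force": force on the tool from outside, world axes, zero at the start; "wrist_torque": the same for the moment, N m; "opening": opening from 0.0 (shut) to 1.0 (fully open); "finger_force": force on a finger pad.
Only numpy, scipy, OpenCV 4.12 (cv2) and the standard library are available. Lean on these libraries where they do the work, as an engineer would, in place of code of your own. Each camera call takes 0.05 s, during which the arm holds its last target. There are 200 camera calls.

## Working session

There is one attempt and no reset: what is moved stays moved. The work goes in short steps, Python scripts to look and compute and a tool call to move; the robot and the scene stay as the last step left them, time stands still between calls to the robot, and variables do not carry over. Pictures are saved under pics/ and viewed, at most 14 in all, crops included, and the job is handed in when it is done.

Besides the shell and the picture viewer there is one more tool, called after ">>>" as name(argument=value, ...), one argument or row to a line, values as JSON. send_rows: Moves the arm, as the interface text tells. Its arguments: {"type":"object","properties":{"moves":{"type":"string"},"newtons":{"type":"number"}},"required":["moves"]}

```bash
mkdir -p pics; ls; python3 - <<'E'
from plant import ctrl
import cv2,numpy as np
s=ctrl.get_state();print(s)
for n in("scene","top"):
    c=ctrl.read_camera(n);cv2.imwrite(f"pics/{n}0.png",c["image"][:,:,::-1]);print(n,c["fovy"],c["cx"],c["cy"],np.round(c["extrinsics"],4).tolist())
E
```

```text
pics
{'time': 0.0, 'qpos': array([-1.30899852e+00,  2.87146353e-01,  1.57817528e+00, -1.58290669e-05,
        1.27860185e+00, -1.50030414e-01]), 'dq': array([ 0.00035723,  0.00048429, -0.00128349,  0.00120898, -0.00102817,
        0.00205352]), 'joint_efforts': array([ 3.68892211e-05, -4.05980551e+01, -2.92623478e+01, -1.17128420e-04,
        5.86298236e-03, -3.18201423e-06]), 'eef_pos': array([ 0.2700341 , -0.61795116,  0.24396095]), 'tcp_rot': array([ 9.78873360e-01,  2.04464145e-01, -7.26581952e-05, -1.16316916e-03]), 'contact_force': array([ 0.26620432, -0.00263205,  0.44657637]), 'wrist_torque': array([0.02025087, 0.03371187, 0.00888731]), 'finger_force': 0.0, 'opening': 0.9988650141056763}
scene 55.700216858194885 321.8749585206342 202.33893568252148 [[-0.1372, -0.8568, 0.4971, 1.0563], [0.9905, -0.1191, 0.0681, 0.0893], [0.0008, 0.5017, 0.865, 0.9966], [0.0, 0.0, 0.0, 1.0]]
top 44.38976049648409 319.4855865215792 197.2756791391785 [[-0.0224, 0.9832, -0.1813, 0.2373], [-0.9997, -0.0206, 0.0119, 0.0195], [0.0079, 0.1815, 0.9834, 1.7487], [0.0, 0.0, 0.0, 1.0]]
```

View pics/scene0.png

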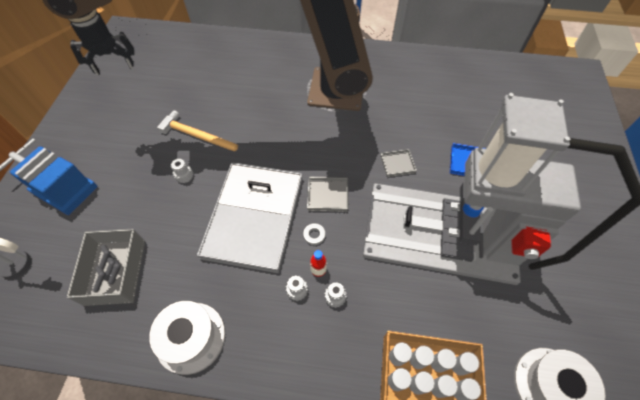

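View pics/top0.png

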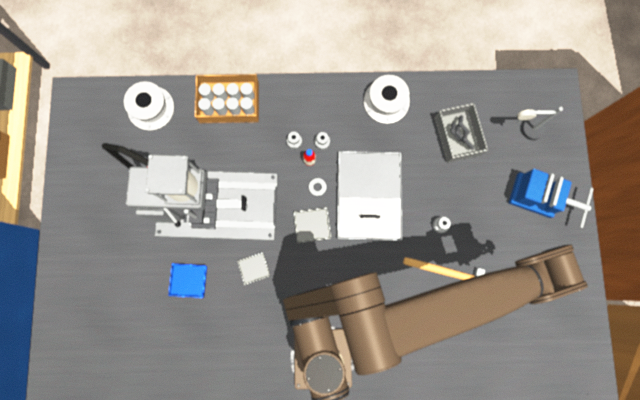

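```bash
cat > h.py <<'E'
from plant import ctrl
import cv2,numpy as np
from scipy.spatial.transform import Rotation as R
def ray(c,px):
    f=200/np.tan(np.radians(c["fovy"])/2);u=np.array([px[0]-c["cx"],px[1]-c["cy"]],float)
    if c.get("fish"):
        r=np.hypot(*u);t=r/f;d=np.array([u[0]/r*np.sin(t),-u[1]/r*np.sin(t),-np.cos(t)]) if r>0 else np.array([0,0,-1.])
    else: d=np.array([u[0]/f,-u[1]/f,-1.])
    E=c["extrinsics"];return E[:3,3],E[:3,:3]@d
def onz(c,px,z):
    o,d=ray(c,px);return o+d*(z-o[2])/d[2]
def proj(c,P):
    f=200/np.tan(np.radians(c["fovy"])/2);E=c["extrinsics"];p=E[:3,:3].T@(np.asarray(P,float)-E[:3,3]);x,y,z=p[0],-p[1],-p[2]
    if c.get("fish"):
        r=np.hypot(x,y);k=f*np.arctan2(r,z)/r
    else:k=f/z
    return np.array([c["cx"]+k*x,c["cy"]+k*y])
def cam(n,save=None):
    c=ctrl.read_camera(n);c["fish"]=n=="wrist"
    if save: cv2.imwrite(f"pics/{save}.png",c["image"][:,:,::-1]);np.save(f"pics/{save}.npy",c,allow_pickle=True)
    return c
def load(s): return np.load(f"pics/{s}.npy",allow_pickle=True).item()
def rectify(c,x0,x1,y0,y1,z,mm=1.0):
    # view of plane z: rows go from x1 down to x0, columns from y1 down to y0
    xs=np.arange(x1,x0,-mm/1000);ys=np.arange(y1,y0,-mm/1000)
    f=200/np.tan(np.radians(c["fovy"])/2);E=c["extrinsics"]
    X,Y=np.meshgrid(xs,ys,indexing="ij");P=np.stack([X,Y,np.full_like(X,z)],-1)-E[:3,3]
    p=P@E[:3,:3];x,y,zz=p[...,0],-p[...,1],-p[...,2]
    r=np.hypot(x,y)+1e-12
    k=f*np.arctan2(r,zz)/r if c.get("fish") else f/zz
    return cv2.remap(c["image"],(c["cx"]+k*x).astype(np.float32),(c["cy"]+k*y).astype(np.float32),cv2.INTER_LINEAR)[:,:,::-1]
def st():
    s=ctrl.get_state();r=R.from_quat(s["tcp_rot"]);print("t",round(s["time"],2),"p",np.round(s["eef_pos"],4),"yawx",round(np.degrees(np.arctan2(*r.as_matrix()[[1,0],[0,0]])),2),"tilt",np.round(r.as_matrix()[:2,2],4),"op",round(s["opening"],3),"F",np.round(s["contact_force"],1),"ff",round(float(s["finger_force"]),1));return s
def rel(target,yawx,p=None,q=None):
    """shift (units 20cm) and turn (units 360deg) from present commanded pose to TCP at target, pointing down, tool x at yawx deg"""
    s=ctrl.get_state();p=s["eef_pos"] if p is None else np.array(p)
    r=R.from_quat(s["tcp_rot"] if q is None else q);a=np.radians(yawx)
    g=R.from_matrix(np.array([[np.cos(a),np.sin(a),0],[np.sin(a),-np.cos(a),0],[0,0,-1]]))
    print(np.round((r.inv()*g).as_rotvec()/(2*np.pi),4),np.round(r.inv().apply(np.array(target)-p)/.2,4))
E
python3 - <<'E'
from h import *
c=cam("top","t1");d=cam("scene","s1")
a=cv2.resize(c["image"][140:250,110:410,::-1],None,fx=2.6,fy=2.6,interpolation=cv2.INTER_CUBIC)
b=cv2.resize(d["image"][140:285,195:480,::-1],None,fx=2.0,fy=2.0,interpolation=cv2.INTER_CUBIC)
o=np.zeros((a.shape[0]+b.shape[0],800,3),np.uint8);o[:a.shape[0],:a.shape[1]]=a;o[a.shape[0]:,:b.shape[1]]=b
cv2.imwrite("pics/m1.png",o);print(a.shape,b.shape)
for n,px,z in[("box corner rimTL",(338,152),.03),("TR",(401,152),.03),("BR",(403,240),.03),("BL",(336,239),.03),("traybig",(312,222),.003),("traysmall",(254,267),.003),("grip",(243,202),.083),("handle",(369,216),.06)]:print(n,onz(c,px,z)[:2].round(3))
E
```

```text
(286, 780, 3) (290, 570, 3)
box corner rimTL [ 0.72  -0.072]
TR [ 0.715 -0.301]
BR [ 0.395 -0.291]
BL [ 0.404 -0.056]
traybig [0.47  0.027]
traysmall [0.314 0.235]
grip [0.533 0.263]
handle [ 0.479 -0.172]
```

View pics/m1.png

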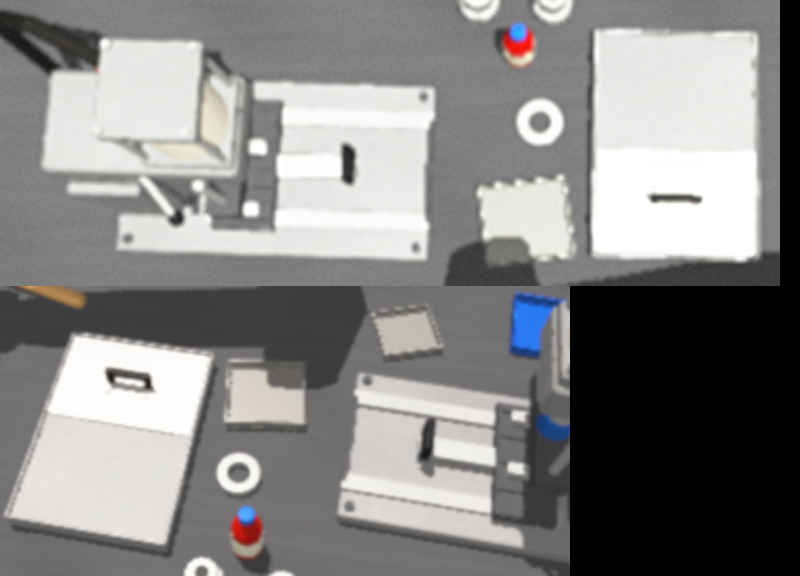

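```bash
python3 - <<'E'
from h import *
st();rel([.50,0.0,.40],90)
E
```

```text
t 0.2 p [ 0.2701 -0.6182  0.2444] yawx 23.59 tilt [-0.0004  0.0015] op 1.005 F [-0.1 -0.  -0.6] ff 0.0
[-0.0002 -0.0002 -0.1845] [ 2.2907 -2.3736 -0.7737]
```

>>> send_rows(
  moves="0 0 0 0.77 -0.8 -0.77 1;0 0 0 0.77 -0.8 -0.77 1;0 0 0 0.77 -0.8 -0.77 1;0 0 0 0.77 -0.8 -0.77 1;0 0 0 0.77 -0.8 -0.77 1",
)

```text
time: 0.82
eef_pos: [0.3484, -0.4086, 0.4029]
tcp_rot: [0.979, 0.206, 0.001, 0.003]
contact_force: [-0.4, -1.3, -0.1]
opening: 1.002
finger_force: 0.0
```

>>> send_rows(
  moves="0 0 0 0.77 -0.8 0 1;0 0 0 0.77 -0.8 0 1;0 0 0 0.77 -0.8 0 1;0 0 0 0.77 -0.8 0 1;0 0 0 0.77 -0.8 0 1",
)

```text
time: 1.45
eef_pos: [0.4247, -0.2007, 0.3984]
tcp_rot: [0.979, 0.206, -0.0, -0.0]
contact_force: [-0.1, -1.3, -0.1]
opening: 0.998
finger_force: 0.0
```

>>> send_rows(
  moves="0 0 -0.1845 0.75 -0.77 0 1;0 0 -0.1845 0.75 -0.77 0 1;0 0 -0.1845 0.75 -0.77 0 1;0 0 -0.1845 0.75 -0.77 0 1;0 0 -0.1845 0.75 -0.77 0 1;0 0 -0.1845 0.75 -0.77 0 1;0 0 -0.1845 0.75 -0.77 0 1;0 0 -0.1845 0.75 -0.77 0 1",
)

```text
time: 2.45
eef_pos: [0.5003, -0.0018, 0.3987]
tcp_rot: [0.708, 0.706, -0.0, -0.0]
contact_force: [-1.0, 1.0, -0.4]
opening: 0.999
finger_force: 0.0
```

```bash
python3 - <<'E'
from h import *
st();c=cam("wrist","w1");print(c["fovy"],c["cx"],c["cy"],c["extrinsics"].round(3).tolist())
E
```

```text
t 2.45 p [ 0.5003 -0.0018  0.3987] yawx 89.81 tilt [-0.001  -0.0001] op 0.999 F [-1.   1.  -0.4] ff 0.0
65.70646984690485 320.0597375367013 201.04124485387538 [[1.0, 0.004, 0.002, 0.5], [-0.004, 0.953, 0.304, 0.076], [-0.001, -0.304, 0.953, 0.527], [0.0, 0.0, 0.0, 1.0]]
```

View pics/w1.png

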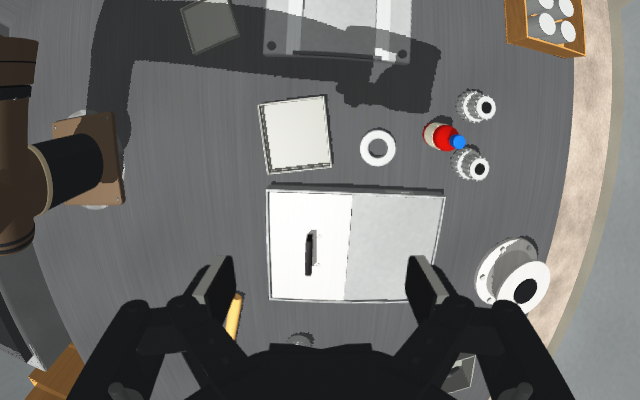

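Candidates for the tray: grey at (525,215) of the crop m1 (wrist view (296,135)), grey at (408,330) of m1's scene half (wrist (210,25)) and the blue one at (188,280) in top. The first fits: it isn't blue, it's the larger grey one, and it lies between box and press. Crop m1 confirms this.

```bash
python3 - <<'E'
from h import *
c=load("w1")
for n,px,z in[("boxNL",(268,188),.03),("boxFL",(445,194),.03),("boxNR",(268,301),.03),("tray",(260,105),.02),("tray",(324,95),.02),("tray",(332,164),.02),("tray",(267,173),.02),("pressNR",(264,55),.025),("pressFR",(411,62),.025)]:print(n,onz(c,px,z)[:2].round(4))
z=.03;a=rectify(c,.38,.74,-.31,.10,z,1.0)
hand=rectify(c,.38,.60,-.28,-.05,.06,1)
g=cv2.cvtColor(hand,cv2.COLOR_BGR2GRAY);m=(g<60).astype(np.uint8)
n,l,s,ce=cv2.connectedComponentsWithStats(m)
for i in range(1,n):
    if s[i,4]>150:
        r=cv2.minAreaRect(np.argwhere(l==i)[:,::-1].astype(np.float32));print(s[i],"world",.60-r[0][1]/1000,-.05-r[0][0]/1000,r[1:])
g=cv2.cvtColor(a,cv2.COLOR_BGR2GRAY)
cv2.imwrite("pics/r1.png",cv2.resize(a,None,fx=1.6,fy=1.6));print(a.shape)
E
```

```text
boxNL [ 0.4118 -0.0594]
boxFL [ 0.7204 -0.0705]
boxNR [ 0.3954 -0.2899]
tray [0.4019 0.079 ]
tray [0.5063 0.093 ]
tray [ 0.5193 -0.0213]
tray [ 0.4096 -0.0358]
pressNR [0.4105 0.1614]
pressFR [0.6483 0.1528]
[ 81 115  77  12 522] world 0.47992452239990235 -0.16901900482177734 ((76.41596984863281, 8.618230819702148), 2.563770055770874)
(360, 410, 3)
```

View pics/r1.png

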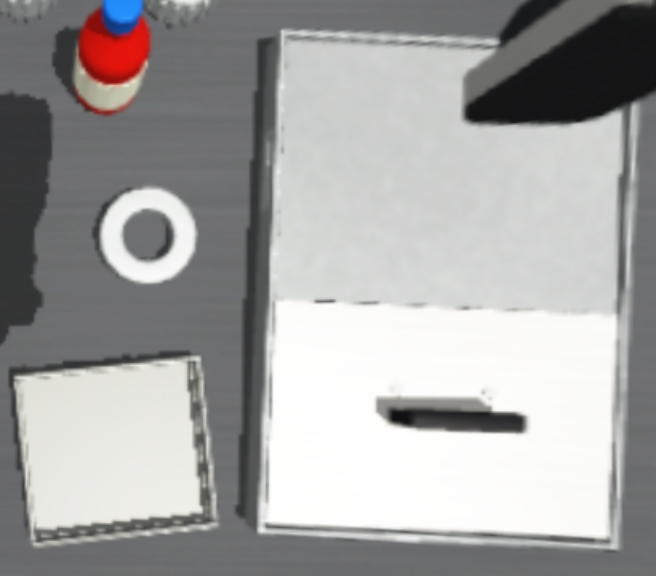

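```bash
python3 - <<'E'
from h import *
rel([.4805,-.174,.11],87.1)
E
```

```text
[-0.0001  0.      0.0076] [-0.8619 -0.0956  1.4449]
```

>>> send_rows(
  moves="0 0 0.0076 -0.862 -0.096 0.6 0;0 0 0.0076 -0.862 -0.096 0.6 0;0 0 0.0076 -0.862 -0.096 0.6 0;0 0 0.0076 -0.862 -0.096 0.6 0;0 0 0.0076 -0.862 -0.096 0.6 0;0 0 0.0076 -0.862 -0.096 0.6 0",
)

```text
time: 3.25
eef_pos: [0.4819, -0.1727, 0.281]
tcp_rot: [0.724, 0.69, 0.001, 0.001]
contact_force: [-0.7, 0.5, 0.1]
opening: 0.502
finger_force: 0.0
```

```bash
python3 - <<'E'
from h import *
s=st();rel([.4805,-.174,.052],87.1)
c=cam("wrist","w2")
a=rectify(c,.38,.60,-.30,-.05,.06,1)
cv2.imwrite("pics/r2.png",cv2.resize(a,None,fx=2.4,fy=2.4))
E
```

```text
t 3.25 p [ 0.4819 -0.1727  0.281 ] yawx 87.31 tilt [ 0.0025 -0.0008] op 0.502 F [-0.7  0.5  0.1] ff 0.0
[0.0004 0.0001 0.0006] [-0.0063 -0.0096  1.1451]
```

View pics/r2.png

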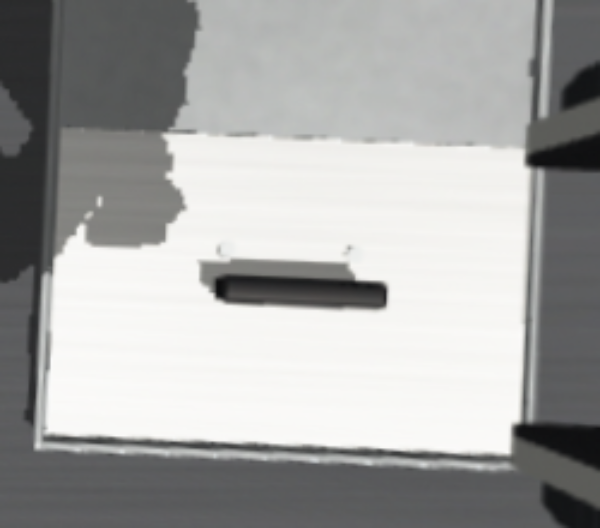

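>>> send_rows(
  moves="0 0 0 -0.014 0 0.5 0;0 0 0 -0.014 0.008 1 0;0 0 0 -0.014 0.008 1 0;0 0 0 -0.014 0.008 1 0;0 0 0 -0.014 0.008 1 0",
)

```text
time: 3.92
eef_pos: [0.4837, -0.1759, 0.0807]
tcp_rot: [0.723, 0.691, 0.0, 0.001]
contact_force: [-0.3, 0.1, 0.7]
opening: 0.5
finger_force: 0.0
```

>>> send_rows(
  moves="0 0 0 0 0 0.145 0;0 0 0 0 0 0.145 0;0 0 0 0 0 0.145 -1;0 0 0 0 0 0.145 -1;0 0 0 0 0 0.145 -1;0 0 0 0 0 0.145 -1",
  newtons=50,
)

```text
time: 4.68
eef_pos: [0.4833, -0.1768, 0.0527]
tcp_rot: [0.724, 0.69, -0.0, 0.001]
contact_force: [-3.1, 0.7, 6.9]
opening: 0.124
finger_force: 50.1
```

```bash
python3 - <<'E'
from h import *
st()
E
```

```text
t 4.67 p [ 0.4833 -0.1768  0.0527] yawx 87.31 tilt [ 0.0013 -0.0014] op 0.124 F [-3.1  0.7  6.9] ff 50.1
```

>>> send_rows(
  moves="0 0 0 0 0.1 0 -1;0 0 0 0 0.25 0 -1;0 0 0 0 0.4 0 -1;0 0 0 0 0.55 0 -1;0 0 0 0 0.7 0 -1;0 0 0 0 0.775 0 -1;0 0 0 0 0.775 0 -1",
)

```text
time: 5.55
eef_pos: [0.6399, -0.1843, 0.0528]
tcp_rot: [0.724, 0.69, 0.001, 0.003]
contact_force: [2.2, -1.0, 3.1]
opening: 0.131
finger_force: 50.0
```

```bash
python3 - <<'E'
from h import *
st()
E
```

```text
t 5.55 p [ 0.6399 -0.1843  0.0528] yawx 87.28 tilt [ 0.0058 -0.002 ] op 0.131 F [ 2.2 -1.   3.1] ff 50.0
```

>>> send_rows(
  moves="0 0 0 0 0 0 0;0 0 0 0 0 0 0;0 0 0 0 0 -0.4 0;0 0 0 0 0 -0.9 0;0 0 0 0 -0.3 -1 0;0 0 0 0 -0.6 -1 0;0 0 0 0.2 -0.8 -1 0;0 0 0 0.2 -0.8 -1 0",
)

```text
time: 6.55
eef_pos: [0.4762, -0.1341, 0.2495]
tcp_rot: [0.724, 0.69, -0.0, -0.001]
contact_force: [0.5, -0.8, -0.4]
opening: 0.501
finger_force: 0.0
```

```bash
python3 - <<'E'
from h import *
st();c=cam("wrist","w3");a=rectify(c,.38,.74,-.31,.10,.02,1.0)
cv2.imwrite("pics/r3.png",cv2.resize(a,None,fx=1.6,fy=1.6))
E
```

```text
t 6.55 p [ 0.4762 -0.1341  0.2495] yawx 87.28 tilt [-0.0013  0.0009] op 0.501 F [ 0.5 -0.8 -0.4] ff 0.0
```

View pics/r3.png

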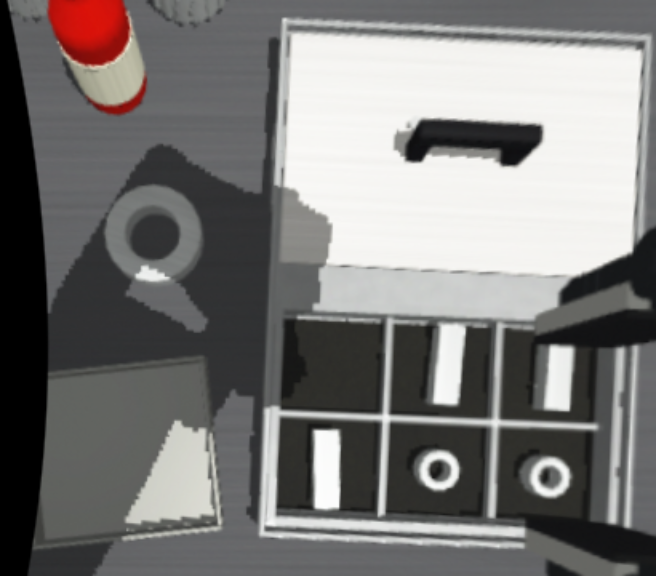

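```bash
python3 - <<'E'
from h import *
rel([.53,.15,.25],-2)
E
```

```text
[-1.000e-04  0.000e+00  2.481e-01] [1.4325e+00 1.9750e-01 1.0000e-03]
```

>>> send_rows(
  moves="0 0 0 1 0.1 0 0;0 0 0 1 0.1 0 0;0 0 0 1 0.1 0 0;0 0 0 1 0.1 0 0",
)

```text
time: 7.1
eef_pos: [0.5099, 0.0658, 0.2501]
tcp_rot: [0.722, 0.692, 0.0, -0.0]
contact_force: [0.6, -0.2, 0.1]
opening: 0.498
finger_force: 0.0
```

>>> send_rows(
  moves="0 0 0.248 0.43 0.1 0 0;0 0 0.248 0.43 0.1 0 0;0 0 0.248 0.43 0.1 0 0;0 0 0.248 0.43 0.1 0 0;0 0 0.248 0.43 0.1 0 0;0 0 0.248 0.43 0.1 0 0;0 0 0.248 0.43 0.1 0 0;0 0 0.248 0.43 0.1 0 0;0 0 0.248 0.43 0.1 0 0;0 0 0.248 0.43 0.1 0 0",
)

```text
time: 8.35
eef_pos: [0.5338, 0.147, 0.2499]
tcp_rot: [1.0, -0.018, -0.0, 0.0]
contact_force: [0.7, 0.4, 1.1]
opening: 0.5
finger_force: 0.0
```

```bash
python3 - <<'E'
from h import *
st();c=cam("wrist","w4");a=rectify(c,.40,.70,.0,.42,.083,1.0)
cv2.imwrite("pics/r4.png",cv2.resize(a,None,fx=1.8,fy=1.8))
g=cv2.cvtColor(a,cv2.COLOR_BGR2GRAY);m=(g<45).astype(np.uint8)
n,l,s,ce=cv2.connectedComponentsWithStats(m)
for i in range(1,n):
    if s[i,4]>200:print(s[i],"world x",.70-ce[i][1]/1000,"y",.42-ce[i][0]/1000)
E
```

```text
t 8.35 p [0.5338 0.147  0.2499] yawx -2.01 tilt [-0.0003 -0.0004] op 0.5 F [0.7 0.4 1.1] ff 0.0
[  0  77   8  65 297] world x 0.5876734006734007 y 0.41747474747474744
[ 151  138   26   54 1108] world x 0.5363465703971119 y 0.2565162454873646
[ 143  232   83   68 2198] world x 0.42306187443130117 y 0.22424249317561418
[ 315  236   63   64 1716] world x 0.4222791375291375 y 0.08154370629370628
[ 94 288  40  12 336] world x 0.40522916666666664 y 0.3034880952380952
```

View pics/r4.png

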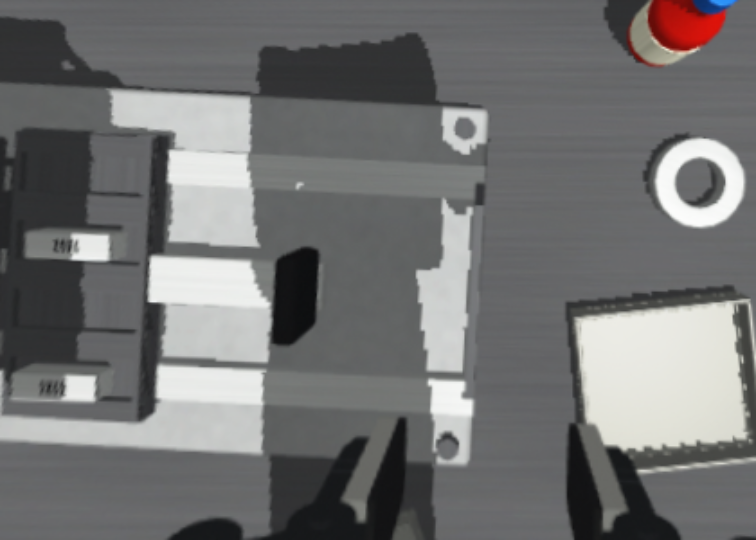

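>>> send_rows(
  moves="0 0 0 -0.024 -0.575 0 0;0 0 0 -0.024 -0.575 0 0;0 0 0 -0.024 -0.575 0.4 0;0 0 0 -0.024 -0.575 0.6 0;0 0 0 -0.024 -0.575 0.8 0;0 0 0 -0.024 -0.575 0.9 0;0 0 0 -0.024 -0.575 0.9 0;0 0 0 -0.024 -0.575 0.9 -1;0 0 0 -0.024 -0.575 0.9 -1;0 0 0 -0.024 -0.575 0.9 -1;0 0 0 -0.024 -0.575 0.9 -1",
  newtons=60,
)

```text
time: 9.78
eef_pos: [0.534, 0.2634, 0.073]
tcp_rot: [1.0, -0.018, 0.002, -0.001]
contact_force: [1.1, -1.4, 5.7]
opening: 0.154
finger_force: 60.0
```

>>> send_rows(
  moves="0 0 0 0 0.1 0 -1;0 0 0 0 0.25 0 -1;0 0 0 0 0.4 0 -1;0 0 0 0 0.55 0 -1;0 0 0 0 0.7 0 -1;0 0 0 0 0.85 0 -1;0 0 0 0 0.95 0 -1;0 0 0 0 0.99 0 -1;0 0 0 0 0.99 0 -1",
)

```text
time: 10.9
eef_pos: [0.5236, 0.0659, 0.073]
tcp_rot: [1.0, -0.019, -0.003, -0.001]
contact_force: [-12.7, 3.1, 18.0]
opening: 0.155
finger_force: 61.1
```

```bash
python3 - <<'E'
from h import *
st()
E
```

```text
t 10.9 p [0.5236 0.0659 0.073 ] yawx -2.13 tilt [-0.0057  0.0027] op 0.155 F [-12.7   3.1  18. ] ff 61.1
```

>>> send_rows(
  moves="0 0 0 -0.005 0.02 -0.005 -1;0 0 0 -0.008 0.035 -0.008 -1;0 0 0 -0.008 0.035 -0.008 -1",
)

```text
time: 11.28
eef_pos: [0.5235, 0.0657, 0.073]
tcp_rot: [1.0, -0.02, 0.001, -0.008]
contact_force: [0.2, 28.3, 2.4]
opening: 0.152
finger_force: 60.1
```

>>> send_rows(
  moves="0 0 0 0 -0.03 0 -1;0 0 0 0 -0.03 0 0.2;0 0 0 0 -0.03 0 0.2;0 0 0 0 -0.03 0 0.2;0 0 0 0 -0.03 -0.4 0.2;0 0 0 0 -0.03 -0.8 0.2;0 0 0 -0.1 -0.2 -0.8 0.2;0 0 0 -0.2 -0.4 -0.8 0.2;0 0 0 -0.3 -0.6 -0.8 0.2;0 0 0 -0.3 -0.6 -0.8 0.2",
)

```text
time: 12.52
eef_pos: [0.4665, 0.1816, 0.2319]
tcp_rot: [1.0, -0.016, -0.0, -0.0]
contact_force: [0.6, -0.2, 0.5]
opening: 0.599
finger_force: 0.0
```

```bash
python3 - <<'E'
from h import *
st();c=cam("wrist","w5");a=rectify(c,.39,.66,.0,.30,.063,1.0);b=rectify(c,.39,.66,.0,.30,.020,1.0)
cv2.imwrite("pics/r5.png",cv2.resize(np.hstack([a,b[:,150:]]),None,fx=1.75,fy=1.75))
E
```

```text
t 12.53 p [0.4665 0.1816 0.2319] yawx -1.8 tilt [-0.0001  0.0002] op 0.599 F [ 0.6 -0.2  0.5] ff 0.0
```

View pics/r5.png

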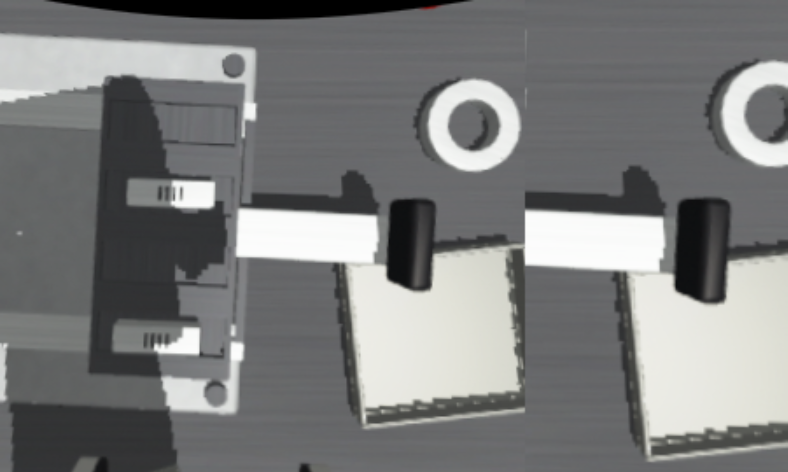

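```bash
python3 - <<'E'
from h import *
c=load("w5");C=c["extrinsics"][:3,3];print(C.round(4))
P=[]
for u,v in[(107,78),(92,370),(240,88),(225,375)]:
    p=np.array([.66-v/1750,.30-u/1750,.063]);q=C+(p-C)*(.051-C[2])/(p[2]-C[2]);P.append(q[:2]);print(q[:2].round(4))
print(np.mean(P,0))
# keys: white masks on z=.063
# lane-frame strip view, plane .051, yaw -2.95, centre guess
a=np.radians(-2.95);ex=np.array([np.cos(a),np.sin(a),0]);ey=np.array([-np.sin(a),np.cos(a),0]);O=np.array([.530,.2055,.051])
g=cv2.cvtColor(c["image"],cv2.COLOR_RGB2GRAY)
xs=np.arange(-.105,.106,.001)
def prof(y): 
    uv=np.array([proj(c,O+ex*x+ey*y) for x in xs]);return cv2.remap(g,uv[:,0].astype(np.float32)[None],uv[:,1].astype(np.float32)[None],cv2.INTER_LINEAR)[0]
for y in(-.034,):
    p=np.mean([prof(y+d) for d in np.arange(-.003,.003,.001)],0);print(y,[(round(x*1000),int(v)) for x,v in zip(xs,p)][::1])
s=ctrl.get_state();print(s["eef_pos"])
E
```

```text
[0.5439 0.179  0.3607]
[0.6183 0.2413]
[0.4447 0.2502]
[0.6124 0.1622]
[0.4418 0.1711]
[0.52928965 0.20619508]
-0.034 [(-105, 177), (-104, 146), (-103, 129), (-102, 124), (-101, 124), (-100, 124), (-99, 124), (-98, 124), (-97, 124), (-96, 124), (-95, 124), (-94, 120), (-93, 101), (-92, 71), (-91, 76), (-90, 107), (-89, 122), (-88, 124), (-87, 125), (-86, 126), (-85, 126), (-84, 126), (-83, 127), (-82, 127), (-81, 127), (-80, 124), (-79, 124), (-78, 125), (-77, 113), (-76, 87), (-75, 69), (-74, 94), (-73, 111), (-72, 104), (-71, 103), (-70, 114), (-69, 124), (-68, 124), (-67, 123), (-66, 126), (-65, 126), (-64, 126), (-63, 126), (-62, 125), (-61, 124), (-60, 124), (-59, 124), (-58, 124), (-57, 124), (-56, 124), (-55, 123), (-54, 123), (-53, 124), (-52, 127), (-51, 130), (-50, 129), (-49, 126), (-48, 127), (-47, 127), (-46, 128), (-45, 128), (-44, 128), (-43, 129), (-42, 129), (-41, 127), (-40, 125), (-39, 125), (-38, 127), (-37, 128), (-36, 127), (-35, 114), (-34, 90), (-33, 78), (-32, 101), (-31, 119), (-30, 119), (-29, 119), (-28, 119), (-27, 121), (-26, 122), (-25, 122), (-24, 121)
[... 727 characters left out ...]
 112), (46, 114), (47, 114), (48, 115), (49, 110), (50, 89), (51, 63), (52, 111), (53, 111), (54, 110), (55, 109), (56, 109), (57, 109), (58, 109), (59, 109), (60, 109), (61, 107), (62, 105), (63, 106), (64, 105), (65, 106), (66, 105), (67, 105), (68, 105), (69, 103), (70, 102), (71, 102), (72, 98), (73, 87), (74, 89), (75, 103), (76, 110), (77, 111), (78, 111), (79, 111), (80, 111), (81, 113), (82, 112), (83, 110), (84, 108), (85, 110), (86, 111), (87, 112), (88, 181), (89, 204), (90, 207), (91, 129), (92, 86), (93, 96), (94, 109), (95, 110), (96, 110), (97, 110), (98, 110), (99, 110), (100, 110), (101, 110), (102, 110), (103, 110), (104, 114), (105, 169)]
[0.46727872 0.18053186 0.23188847]
```

```bash
python3 - <<'E'
from h import *
rel([.5497,.2023,.10],87.05)
E
```

```text
[ 1.00e-04  0.00e+00 -2.47e-01] [ 0.4081 -0.1226  0.6595]
```

>>> send_rows(
  moves="0 0 -0.247 0.41 -0.123 0 -0.3;0 0 -0.247 0.41 -0.123 0 -0.3;0 0 -0.247 0.41 -0.123 0 -0.3;0 0 -0.247 0.41 -0.123 0 -0.3;0 0 -0.247 0.41 -0.123 0.2 -0.3;0 0 -0.247 0.41 -0.123 0.4 -0.3;0 0 -0.247 0.41 -0.123 0.66 -0.3;0 0 -0.247 0.41 -0.123 0.66 -0.3;0 0 -0.247 0.41 -0.123 0.66 -0.3;0 0 -0.247 0.41 -0.123 0.66 -0.3;0 0 -0.247 0.41 -0.123 0.66 -0.3",
  newtons=60,
)

```text
time: 13.95
eef_pos: [0.5509, 0.201, 0.0999]
tcp_rot: [0.727, 0.687, 0.0, 0.0]
contact_force: [-0.6, 1.1, 0.7]
opening: 0.352
finger_force: 0.0
```

```bash
python3 - <<'E'
from h import *
st();rel([.5497,.2023,.067],87.05)
E
```

```text
t 13.95 p [0.5509 0.201  0.0999] yawx 86.81 tilt [ 0.0002 -0.0001] op 0.352 F [-0.6  1.1  0.7] ff 0.0
[ 0.      0.     -0.0007] [ 0.0062 -0.0066  0.1647]
```

>>> send_rows(
  moves="0 0 0 0.006 -0.006 0.1 -0.3;0 0 0 0.006 -0.006 0.165 -0.3;0 0 0 0.006 -0.006 0.165 -0.3;0 0 0 0.006 -0.006 0.165 -1;0 0 0 0.006 -0.006 0.165 -1;0 0 0 0.006 -0.006 0.165 -1;0 0 0 0.006 -0.006 0.165 -1;0 0 0 0.006 -0.006 0.0 -1;0 0 0 0.006 -0.006 -0.15 -1;0 0 0 0.006 -0.006 -0.15 -1",
)

```text
time: 15.2
eef_pos: [0.5514, 0.2035, 0.1329]
tcp_rot: [0.726, 0.688, 0.003, 0.002]
contact_force: [-0.3, -0.1, -1.0]
opening: 0.163
finger_force: 62.1
```

```bash
python3 - <<'E'
from h import *
st();rel([.44,.055,.13],96.5);rel([.475,.01,.13],96.5)
E
```

```text
t 15.2 p [0.5514 0.2035 0.1329] yawx 86.92 tilt [0.0065 0.0012] op 0.163 F [-0.3 -0.1 -1. ] ff 62.1
[ 0.001  -0.0002 -0.0266] [-0.7716 -0.5162  0.01  ]
[ 0.001  -0.0002 -0.0266] [-0.9868 -0.3293  0.0109]
```

>>> send_rows(
  moves="0 0 -0.026 -0.78 -0.51 0 -1;0 0 -0.026 -0.78 -0.51 0 -1;0 0 -0.026 -0.78 -0.51 0 -1;0 0 -0.026 -0.78 -0.51 0 -1;0 0 -0.026 -0.78 -0.51 0.2 -1;0 0 -0.026 -0.78 -0.51 0.4 -1;0 0 -0.026 -0.78 -0.51 0.48 -1;0 0 -0.026 -0.78 -0.51 0.48 -1;0 0 -0.026 -0.78 -0.51 0.48 -1",
)

```text
time: 16.32
eef_pos: [0.4404, 0.0529, 0.0351]
tcp_rot: [0.667, 0.745, 0.001, 0.001]
contact_force: [0.2, 0.4, -1.3]
opening: 0.16
finger_force: 62.0
```

```bash
python3 - <<'E'
from h import *
st();rel([.4407,.0531,.0235],97)
E
```

```text
t 16.32 p [0.4404 0.0529 0.0351] yawx 96.3 tilt [ 0.0025 -0.0002] op 0.16 F [ 0.2  0.4 -1.3] ff 62.0
[ 0.0004  0.0001 -0.0019] [0.0007 0.0013 0.0579]
```

>>> send_rows(
  moves="0 0 0 0 0 0.058 -1;0 0 0 0 0 0.058 -1;0 0 0 0 0 0.058 -0.35;0 0 0 0 0 0.058 -0.35;0 0 0 0 0 0.058 -0.35;0 0 0 0 0 -0.2 -0.35;0 0 0 0 0 -0.5 -0.35;0 0 0 0 0 -0.5 -0.35",
)

```text
time: 17.32
eef_pos: [0.4431, 0.0525, 0.1397]
tcp_rot: [0.667, 0.745, 0.004, 0.005]
contact_force: [0.3, 0.3, 0.4]
opening: 0.321
finger_force: 0.0
```

```bash
python3 - <<'E'
from h import *
st();c=cam("wrist","w6");a=rectify(c,.39,.54,-.05,.11,.019,1.0);d=rectify(c,.39,.54,.15,.29,.063,1.0)
g=cv2.cvtColor(a,cv2.COLOR_BGR2GRAY);cv2.imwrite("pics/r6.png",cv2.resize(np.hstack([a,d]),None,fx=2.5,fy=2.5))
rel([.4657,.2109,.14],87.05)
E
```

```text
t 17.32 p [0.4431 0.0525 0.1397] yawx 96.29 tilt [ 0.0125 -0.0013] op 0.321 F [0.3 0.3 0.4] ff 0.0
[0.001  0.0001 0.0256] [ 0.7729  0.2097 -0.0163]
```

View pics/r6.png

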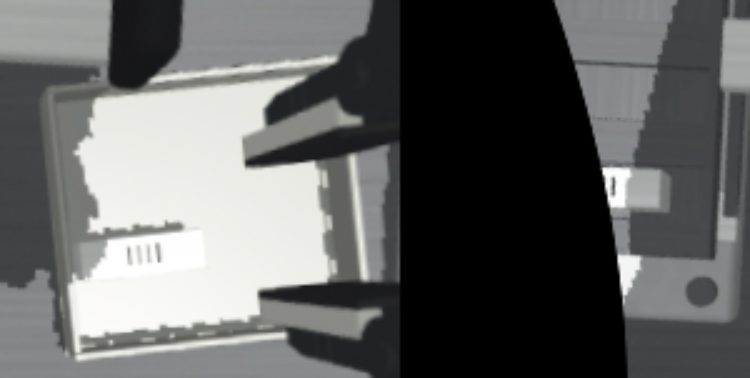

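>>> send_rows(
  moves="0 0 0.0256 0.776 0.215 -0.016 -0.3;0 0 0.0256 0.776 0.215 -0.016 -0.3;0 0 0.0256 0.776 0.215 -0.016 -0.3;0 0 0.0256 0.776 0.215 0.1 -0.3;0 0 0.0256 0.776 0.215 0.2 -0.3;0 0 0.0256 0.776 0.215 0.2 -0.3;0 0 0.0256 0.776 0.215 0.2 -0.3",
)

```text
time: 18.25
eef_pos: [0.4646, 0.2116, 0.0935]
tcp_rot: [0.725, 0.689, -0.001, -0.0]
contact_force: [-0.0, -0.7, 1.5]
opening: 0.35
finger_force: 0.0
```

```bash
python3 - <<'E'
from h import *
st();rel([.466,.2109,.067],87.05)
E
```

```text
t 18.25 p [0.4646 0.2116 0.0935] yawx 87.05 tilt [-0.0012 -0.0002] op 0.35 F [-0.  -0.7  1.5] ff 0.0
[-0.0002  0.     -0.    ] [-0.0032  0.0076  0.1323]
```

>>> send_rows(
  moves="0 0 0 -0.003 0.006 0.08 -0.3;0 0 0 -0.003 0.006 0.132 -0.3;0 0 0 -0.003 0.006 0.132 -0.3;0 0 0 -0.003 0.006 0.132 -1;0 0 0 -0.003 0.006 0.132 -1;0 0 0 -0.003 0.006 0.132 -1;0 0 0 -0.003 0.006 0.132 -1;0 0 0 -0.003 0.006 0.0 -1;0 0 0 -0.003 0.006 -0.2 -1;0 0 0 -0.003 0.006 -0.2 -1",
)

```text
time: 19.5
eef_pos: [0.4686, 0.2118, 0.1377]
tcp_rot: [0.725, 0.689, 0.003, 0.002]
contact_force: [-0.8, -0.0, -1.6]
opening: 0.166
finger_force: 61.1
```

```bash
python3 - <<'E'
from h import *
st();rel([.4475,-.0025,.13],97)
E
```

```text
t 19.5 p [0.4686 0.2118 0.1377] yawx 87.07 tilt [0.0079 0.0018] op 0.166 F [-0.8 -0.  -1.6] ff 61.1
[ 0.0013 -0.0002 -0.0276] [-1.0756 -0.0507  0.0356]
```

>>> send_rows(
  moves="0 0 -0.0276 -0.99 -0.052 0 -1;0 0 -0.0276 -0.99 -0.052 0 -1;0 0 -0.0276 -0.99 -0.052 0 -1;0 0 -0.0276 -0.99 -0.052 0 -1;0 0 -0.0276 -0.99 -0.052 0 -1",
)

```text
time: 20.12
eef_pos: [0.4449, 0.0134, 0.1331]
tcp_rot: [0.664, 0.748, -0.0, -0.001]
contact_force: [-1.0, 0.2, -0.7]
opening: 0.16
finger_force: 61.1
```

```bash
python3 - <<'E'
from h import *
st();rel([.4475,-.0025,.0235],97)
E
```

```text
t 20.12 p [0.4449 0.0134 0.1331] yawx 96.85 tilt [-0.0013  0.0007] op 0.16 F [-1.   0.2 -0.7] ff 61.1
[-0.0002 -0.0001 -0.0004] [-0.0812  0.0039  0.5481]
```

>>> send_rows(
  moves="0 0 0 -0.083 0.004 0.1 -1;0 0 0 -0.083 0.004 0.35 -1;0 0 0 -0.083 0.004 0.5 -1;0 0 0 -0.083 0.004 0.5 -1;0 0 0 -0.083 0.004 0.54 -1;0 0 0 -0.083 0.004 0.54 -1;0 0 0 -0.083 0.004 0.54 -1",
)

```text
time: 21.0
eef_pos: [0.4492, -0.0025, 0.027]
tcp_rot: [0.663, 0.749, 0.001, 0.001]
contact_force: [-0.1, -0.1, -2.1]
opening: 0.165
finger_force: 61.0
```

```bash
python3 - <<'E'
from h import *
st()
E
```

```text
t 21.0 p [ 0.4492 -0.0025  0.027 ] yawx 97.01 tilt [ 0.0021 -0.0005] op 0.165 F [-0.1 -0.1 -2.1] ff 61.0
```

>>> send_rows(
  moves="0 0 0 0 0 0.016 -1;0 0 0 0 0 0.016 -1;0 0 0 0 0 0.016 -0.35;0 0 0 0 0 0.016 -0.35;0 0 0 0 0 0.016 -0.35;0 0 0 0 0 -0.2 -0.35;0 0 0 0 0 -0.4 -0.35;0 0 0 0 0 -0.4 -0.35",
)

```text
time: 22.0
eef_pos: [0.4509, -0.003, 0.1094]
tcp_rot: [0.663, 0.749, 0.002, 0.004]
contact_force: [-0.8, -0.4, -0.0]
opening: 0.327
finger_force: 0.0
```

```bash
python3 - <<'E'
from h import *
c=load("w3")
# keys in pockets: bright blobs on dark floor at z=.02
a=rectify(c,.40,.55,-.30,-.06,.02,.5);g=cv2.cvtColor(a,cv2.COLOR_BGR2GRAY);m=cv2.morphologyEx((g>225).astype(np.uint8),cv2.MORPH_OPEN,np.ones((9,9)))
n,l,s,ce=cv2.connectedComponentsWithStats(m)
for i in range(1,n):
    if s[i,4]>800:
        r=cv2.minAreaRect(np.argwhere(l==i)[:,::-1].astype(np.float32));print("world",np.round([.55-r[0][1]*.0005,-.06-r[0][0]*.0005],4),np.array(r[1])*.5,r[2])
st();rel([.4475,-.1038,.10],-3)
E
```

```text
world [ 0.5126 -0.1805] [14.4280386  48.65731812] 5.710593223571777
world [ 0.5041 -0.2487] [13.66520405 37.27867508] 1.7899105548858643
world [ 0.447  -0.1039] [48.14658356 14.75210571] 88.9583740234375
t 22.0 p [ 0.4509 -0.003   0.1094] yawx 97.01 tilt [ 0.0077 -0.0018] op 0.327 F [-0.8 -0.4 -0. ] ff 0.0
[ 0.0013 -0.0007  0.2778] [-0.4979 -0.0789  0.0478]
```

>>> send_rows(
  moves="0 0 0.267 -0.5 -0.075 0 -0.4;0 0 0.267 -0.5 -0.075 0 -0.4;0 0 0.267 -0.5 -0.075 0 -0.4;0 0 0.267 -0.5 -0.075 0 -0.4;0 0 0.267 -0.5 -0.075 0 -0.4;0 0 0.267 -0.5 -0.075 0 -0.4;0 0 0.267 -0.5 -0.075 0.1 -0.4;0 0 0.267 -0.5 -0.075 0.2 -0.4;0 0 0.267 -0.5 -0.075 0.2 -0.4;0 0 0.267 -0.5 -0.075 0.2 -0.4;0 0 0.267 -0.5 -0.075 0.2 -0.4",
)

```text
time: 23.38
eef_pos: [0.4454, -0.1035, 0.0656]
tcp_rot: [1.0, 0.009, -0.0, -0.0]
contact_force: [-0.8, -0.3, -0.8]
opening: 0.299
finger_force: 0.0
```

```bash
python3 - <<'E'
from h import *
st();rel([.447,-.1042,.0225],1)
E
```

```text
t 23.38 p [ 0.4454 -0.1035  0.0656] yawx 1.02 tilt [-0.0006  0.0003] op 0.299 F [-0.8 -0.3 -0.8] ff 0.0
[-0.      0.0001  0.0001] [0.0082 0.0039 0.2153]
```

>>> send_rows(
  moves="0 0 0 0.008 0.004 0.12 -0.4;0 0 0 0.008 0.004 0.215 -0.4;0 0 0 0.008 0.004 0.215 -0.4;0 0 0 0.008 0.004 0.215 -1;0 0 0 0.008 0.004 0.215 -1;0 0 0 0.008 0.004 0.215 -1;0 0 0 0.008 0.004 0.215 -1;0 0 0 0.008 0.004 0.0 -1;0 0 0 0.008 0.004 -0.2 -1;0 0 0 0.008 0.004 -0.4 -1;0 0 0 0.008 0.004 -0.4 -1",
)

```text
time: 24.75
eef_pos: [0.4495, -0.1054, 0.1497]
tcp_rot: [1.0, 0.008, 0.004, 0.002]
contact_force: [-0.4, -0.5, -1.8]
opening: 0.164
finger_force: 60.2
```

```bash
python3 - <<'E'
from h import *
st();rel([.4671,.2090,.145],87.05)
E
```

```text
t 24.75 p [ 0.4495 -0.1054  0.1497] yawx 0.89 tilt [ 0.0077 -0.0037] op 0.164 F [-0.4 -0.5 -1.8] ff 60.2
[ 0.0014 -0.0005 -0.2393] [ 0.112  -1.5704  0.0185]
```

>>> send_rows(
  moves="0 0 0 0.06 -0.85 0 -1;0 0 0 0.06 -0.85 0 -1;0 0 0 0.06 -0.85 0 -1;0 0 0 0.06 -0.85 0 -1",
)

```text
time: 25.25
eef_pos: [0.4551, 0.0685, 0.144]
tcp_rot: [1.0, 0.01, -0.002, -0.0]
contact_force: [-0.9, 0.4, -0.5]
opening: 0.166
finger_force: 60.2
```

>>> send_rows(
  moves="0 0 -0.24 0.055 -0.72 0 -1;0 0 -0.24 0.055 -0.72 0 -1;0 0 -0.24 0.055 -0.72 0 -1;0 0 -0.24 0.055 -0.72 0 -1;0 0 -0.24 0.055 -0.72 0 -1;0 0 -0.24 0.055 -0.72 0 -1;0 0 -0.24 0.055 -0.72 0.1 -1;0 0 -0.24 0.055 -0.72 0.2 -1;0 0 -0.24 0.055 -0.72 0.2 -1;0 0 -0.24 0.055 -0.72 0.2 -1;0 0 -0.24 0.055 -0.72 0.2 -1",
)

```text
time: 26.62
eef_pos: [0.4661, 0.2099, 0.1068]
tcp_rot: [0.724, 0.689, 0.001, 0.0]
contact_force: [-0.3, -0.5, -1.2]
opening: 0.168
finger_force: 60.2
```

```bash
python3 - <<'E'
from h import *
st();rel([.4671,.2090,.066],87.05)
E
```

```text
t 26.62 p [0.4661 0.2099 0.1068] yawx 87.18 tilt [0.0016 0.0003] op 0.168 F [-0.3 -0.5 -1.2] ff 60.2
[ 0.0002 -0.0001  0.0004] [-0.0045  0.005   0.2038]
```

>>> send_rows(
  moves="0 0 0 -0.004 0.005 0.12 -1;0 0 0 -0.004 0.005 0.2 -1;0 0 0 -0.004 0.005 0.2 -1;0 0 0 -0.004 0.005 0.2 -0.4;0 0 0 -0.004 0.005 0.2 -0.4;0 0 0 -0.004 0.005 0.2 -0.4;0 0 0 -0.004 0.005 0 -0.4;0 0 0 -0.004 0.005 -0.2 -0.4;0 0 0 -0.004 0.005 -0.2 -0.4",
)

```text
time: 27.75
eef_pos: [0.469, 0.2098, 0.1501]
tcp_rot: [0.724, 0.69, 0.004, 0.002]
contact_force: [0.1, -0.5, 0.0]
opening: 0.298
finger_force: 0.0
```

```bash
python3 - <<'E'
from h import *
st();rel([.5126,-.1805,.13],-5.7)
E
```

```text
t 27.75 p [0.469  0.2098 0.1501] yawx 87.28 tilt [0.0084 0.0019] op 0.298 F [ 0.1 -0.5  0. ] ff 0.0
[ 0.0007 -0.0014  0.2583] [-1.9393  0.3096  0.0986]
```

>>> send_rows(
  moves="0 0 0 -1 0.15 0 -0.4;0 0 0 -1 0.15 0 -0.4;0 0 0 -1 0.15 0 -0.4;0 0 0 -1 0.15 0 -0.4;0 0 0 -1 0.15 0 -0.4",
)

```text
time: 28.38
eef_pos: [0.4863, 0.0076, 0.1451]
tcp_rot: [0.724, 0.689, -0.0, -0.001]
contact_force: [0.2, 0.5, -0.1]
opening: 0.298
finger_force: 0.0
```

>>> send_rows(
  moves="0 0 0.258 -0.94 0.16 0 -0.4;0 0 0.258 -0.94 0.16 0 -0.4;0 0 0.258 -0.94 0.16 0 -0.4;0 0 0.258 -0.94 0.16 0 -0.4;0 0 0.258 -0.94 0.16 0 -0.4;0 0 0.258 -0.94 0.16 0.2 -0.4;0 0 0.258 -0.94 0.16 0.4 -0.4;0 0 0.258 -0.94 0.16 0.4 -0.4;0 0 0.258 -0.94 0.16 0.4 -0.4;0 0 0.258 -0.94 0.16 0.4 -0.4;0 0 0.258 -0.94 0.16 0.4 -0.4",
)

```text
time: 29.75
eef_pos: [0.5101, -0.1802, 0.0658]
tcp_rot: [0.999, -0.047, -0.0, -0.0]
contact_force: [0.4, -0.2, 0.7]
opening: 0.301
finger_force: 0.0
```

```bash
python3 - <<'E'
from h import *
st();rel([.5126,-.1805,.0225],-5.7)
E
```

```text
t 29.75 p [ 0.5101 -0.1802  0.0658] yawx -5.41 tilt [-0.0003  0.0003] op 0.301 F [ 0.4 -0.2  0.7] ff 0.0
[-0.0001  0.      0.0008] [0.0128 0.0005 0.2164]
```

>>> send_rows(
  moves="0 0 0 0.012 0 0.12 -0.4;0 0 0 0.012 0 0.215 -0.4;0 0 0 0.012 0 0.215 -0.4;0 0 0 0.012 0 0.215 -1;0 0 0 0.012 0 0.215 -1;0 0 0 0.012 0 0.215 -1;0 0 0 0.012 0 0.215 -1;0 0 0 0.012 0 0.0 -1;0 0 0 0.012 0 -0.2 -1;0 0 0 0.012 0 -0.4 -1;0 0 0 0.012 0 -0.4 -1",
)

```text
time: 31.12
eef_pos: [0.5146, -0.1829, 0.1504]
tcp_rot: [0.999, -0.049, 0.004, 0.002]
contact_force: [-0.8, -0.7, -1.5]
opening: 0.166
finger_force: 60.8
```

```bash
python3 - <<'E'
from h import *
st();rel([.5090,.2069,.145],87.05)
E
```

```text
t 31.12 p [ 0.5146 -0.1829  0.1504] yawx -5.59 tilt [ 0.0078 -0.0045] op 0.166 F [-0.8 -0.7 -1.5] ff 60.8
[ 0.0015 -0.0005 -0.2573] [-0.2181 -1.9371  0.0178]
```

>>> send_rows(
  moves="0 0 0 -0.11 -0.97 0 -1;0 0 0 -0.11 -0.97 0 -1;0 0 0 -0.11 -0.97 0 -1;0 0 0 -0.11 -0.97 0 -1;0 0 0 -0.11 -0.97 0 -1",
)

```text
time: 31.75
eef_pos: [0.5086, 0.014, 0.1449]
tcp_rot: [0.999, -0.048, -0.001, 0.0]
contact_force: [0.5, -0.9, -0.7]
opening: 0.164
finger_force: 60.8
```

>>> send_rows(
  moves="0 0 -0.257 -0.11 -0.97 0 -1;0 0 -0.257 -0.11 -0.97 0 -1;0 0 -0.257 -0.11 -0.97 0 -1;0 0 -0.257 -0.11 -0.97 0 -1;0 0 -0.257 -0.11 -0.97 0 -1;0 0 -0.257 -0.11 -0.97 0 -1;0 0 -0.257 -0.11 -0.97 0.1 -1;0 0 -0.257 -0.11 -0.97 0.2 -1;0 0 -0.257 -0.11 -0.97 0.2 -1;0 0 -0.257 -0.11 -0.97 0.2 -1;0 0 -0.257 -0.11 -0.97 0.2 -1",
)

```text
time: 33.12
eef_pos: [0.507, 0.2079, 0.106]
tcp_rot: [0.727, 0.687, 0.0, 0.0]
contact_force: [0.4, -0.3, -0.8]
opening: 0.164
finger_force: 60.8
```

```bash
python3 - <<'E'
from h import *
st();rel([.5090,.2069,.0665],87.05)
E
```

```text
t 33.12 p [0.507  0.2079 0.106 ] yawx 86.73 tilt [ 0.0004 -0.0001] op 0.164 F [ 0.4 -0.3 -0.8] ff 60.8
[ 0.0001  0.     -0.0009] [-0.0045  0.0101  0.1975]
```

>>> send_rows(
  moves="0 0 0 -0.004 0.01 0.12 -1;0 0 0 -0.004 0.01 0.197 -1;0 0 0 -0.004 0.01 0.197 -1;0 0 0 -0.004 0.01 0.197 -0.4;0 0 0 -0.004 0.01 0.197 -0.4;0 0 0 -0.004 0.01 0.197 -0.4;0 0 0 -0.004 0.01 0 -0.4;0 0 0 -0.004 0.01 -0.2 -0.4;0 0 0 -0.004 0.01 -0.2 -0.4",
)

```text
time: 34.25
eef_pos: [0.5109, 0.2086, 0.1503]
tcp_rot: [0.726, 0.688, 0.004, 0.002]
contact_force: [-0.1, -0.5, -0.3]
opening: 0.298
finger_force: 0.0
```

```bash
python3 - <<'E'
from h import *
st();rel([.5085,-.2487,.14],-2)
E
```

```text
t 34.25 p [0.5109 0.2086 0.1503] yawx 86.93 tilt [0.0085 0.0018] op 0.298 F [-0.1 -0.5 -0.3] ff 0.0
[ 0.0008 -0.0013  0.247 ] [-2.2841  0.1102  0.0474]
```

>>> send_rows(
  moves="0 0 0 -1 0.05 0 -0.4;0 0 0 -1 0.05 0 -0.4;0 0 0 -1 0.05 0 -0.4;0 0 0 -1 0.05 0 -0.4",
)

```text
time: 34.75
eef_pos: [0.5068, 0.0048, 0.1449]
tcp_rot: [0.727, 0.686, -0.001, -0.0]
contact_force: [-0.5, 0.2, 0.8]
opening: 0.3
finger_force: 0.0
```

>>> send_rows(
  moves="0 0 0.247 -1 0.05 -0.1 -0.4;0 0 0.247 -1 0.05 -0.1 -0.4;0 0 0.247 -1 0.05 -0.1 -0.4;0 0 0.247 -1 0.05 -0.1 -0.4;0 0 0.247 -1 0.05 -0.1 -0.4;0 0 0.247 -1 0.05 -0.1 -0.4;0 0 0.247 -1 0.05 -0.1 -0.4;0 0 0.247 -1 0.05 -0.1 -0.4;0 0 0.247 -1 0.05 -0.1 -0.4;0 0 0.247 -1 0.05 -0.1 -0.4",
)

```text
time: 36.0
eef_pos: [0.5066, -0.1916, 0.165]
tcp_rot: [1.0, -0.017, -0.001, -0.001]
contact_force: [1.1, 0.4, 0.6]
opening: 0.301
finger_force: 0.0
```

```bash
python3 - <<'E'
from h import *
st();c=cam("wrist","w7")
a=rectify(c,.40,.55,-.30,-.06,.02,.5);g=cv2.cvtColor(a,cv2.COLOR_BGR2GRAY);m=cv2.morphologyEx((g>215).astype(np.uint8),cv2.MORPH_OPEN,np.ones((9,9)))
n,l,s,ce=cv2.connectedComponentsWithStats(m)
for i in range(1,n):
    if s[i,4]>800:
        r=cv2.minAreaRect(np.argwhere(l==i)[:,::-1].astype(np.float32));print("world",np.round([.55-r[0][1]*.0005,-.06-r[0][0]*.0005],4),np.array(r[1])*.5,r[2])
cv2.imwrite("pics/r7.png",np.hstack([cv2.resize(rectify(c,.38,.74,-.31,-.05,.024),None,fx=1.5,fy=1.5)]))
rel([.5085,-.2487,.07],-2)
E
```

```text
t 36.0 p [ 0.5066 -0.1916  0.165 ] yawx -1.91 tilt [-0.0013  0.0011] op 0.301 F [1.1 0.4 0.6] ff 0.0
world [ 0.5435 -0.2492] [13.  78.5] 90.0
world [ 0.5094 -0.2496] [14.86970234 48.81319809] 3.7517290115356445
[-0.0001  0.0002  0.0003] [0.0196 0.285  0.4751]
```

View pics/r7.png

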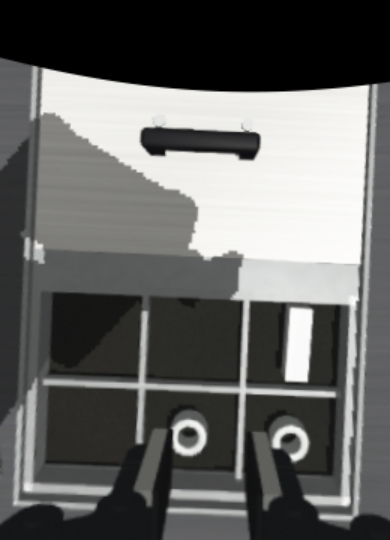

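>>> send_rows(
  moves="0 0 0.005 0.018 0.289 0 -0.4;0 0 0.005 0.018 0.289 0.2 -0.4;0 0 0.005 0.018 0.289 0.475 -0.4;0 0 0.005 0.018 0.289 0.475 -0.4;0 0 0.005 0.018 0.289 0.475 -0.4",
)

```text
time: 36.67
eef_pos: [0.5092, -0.2507, 0.0724]
tcp_rot: [0.999, -0.033, 0.001, 0.0]
contact_force: [-0.8, 0.1, 0.3]
opening: 0.305
finger_force: 0.0
```

```bash
python3 - <<'E'
from h import *
st();rel([.5094,-.2496,.0225],-3.7)
E
```

```text
t 36.67 p [ 0.5092 -0.2507  0.0724] yawx -3.76 tilt [ 0.0015 -0.001 ] op 0.305 F [-0.8  0.1  0.3] ff 0.0
[ 0.0001 -0.0002 -0.0002] [ 1.000e-04 -5.900e-03  2.492e-01]
```

>>> send_rows(
  moves="0 0 0 0 -0.005 0.12 -0.4;0 0 0 0 -0.005 0.247 -0.4;0 0 0 0 -0.005 0.247 -0.4;0 0 0 0 -0.005 0.247 -1;0 0 0 0 -0.005 0.247 -1;0 0 0 0 -0.005 0.247 -1;0 0 0 0 -0.005 0.247 -1;0 0 0 0 -0.005 0.0 -1;0 0 0 0 -0.005 -0.2 -1;0 0 0 0 -0.005 -0.4 -1;0 0 0 0 -0.005 -0.4 -1",
)

```text
time: 38.05
eef_pos: [0.5106, -0.251, 0.1557]
tcp_rot: [0.999, -0.033, 0.004, 0.003]
contact_force: [0.4, -0.6, -1.5]
opening: 0.163
finger_force: 60.2
```

```bash
python3 - <<'E'
from h import *
st();rel([.5510,.2047,.15],87.05)
E
```

```text
t 38.05 p [ 0.5106 -0.251   0.1557] yawx -3.79 tilt [ 0.0077 -0.0056] op 0.163 F [ 0.4 -0.6 -1.5] ff 60.2
[ 0.0016 -0.0004 -0.2523] [ 0.0504 -2.287   0.0172]
```

>>> send_rows(
  moves="0 0 0 0.02 -1 0 -1;0 0 0 0.02 -1 0 -1;0 0 0 0.02 -1 0 -1;0 0 0 0.02 -1 0 -1",
)

```text
time: 38.55
eef_pos: [0.5243, -0.0467, 0.1491]
tcp_rot: [1.0, -0.031, -0.002, -0.001]
contact_force: [0.3, 0.3, -0.8]
opening: 0.165
finger_force: 60.2
```

>>> send_rows(
  moves="0 0 0 0.03 -1 0 -1;0 0 0 0.03 -1 0 -1;0 0 0 0.03 -1 0 -1;0 0 0 0.03 -1 0 -1",
)

```text
time: 39.05
eef_pos: [0.5444, 0.1514, 0.1498]
tcp_rot: [1.0, -0.031, -0.001, 0.0]
contact_force: [-0.7, -0.2, 0.2]
opening: 0.164
finger_force: 60.2
```

>>> send_rows(
  moves="0 0 -0.252 0 -0.287 0 -1;0 0 -0.252 0 -0.287 0 -1;0 0 -0.252 0 -0.287 0 -1;0 0 -0.252 0 -0.287 0 -1;0 0 -0.252 0 -0.287 0 -1;0 0 -0.252 0 -0.287 0 -1;0 0 -0.252 0 -0.287 0.1 -1;0 0 -0.252 0 -0.287 0.2 -1;0 0 -0.252 0 -0.287 0.2 -1;0 0 -0.252 0 -0.287 0.2 -1;0 0 -0.252 0 -0.287 0.2 -1",
)

```text
time: 40.42
eef_pos: [0.549, 0.2054, 0.1108]
tcp_rot: [0.727, 0.687, -0.0, 0.0]
contact_force: [0.4, -0.4, -0.7]
opening: 0.166
finger_force: 60.2
```

```bash
python3 - <<'E'
from h import *
st();rel([.5510,.2047,.0665],87.05)
E
```

```text
t 40.42 p [0.549  0.2054 0.1108] yawx 86.79 tilt [ 0.     -0.0002] op 0.166 F [ 0.4 -0.4 -0.7] ff 60.2
[ 0.      0.     -0.0007] [-0.0031  0.0101  0.2215]
```

Place and rise, moving back to a viewing position toward −y.

>>> send_rows(
  moves="0 0 0 -0.003 0.01 0.12 -1;0 0 0 -0.003 0.01 0.222 -1;0 0 0 -0.003 0.01 0.222 -1;0 0 0 -0.003 0.01 0.222 -0.4;0 0 0 -0.003 0.01 0.222 -0.4;0 0 0 -0.003 0.01 0.222 -0.4;0 0 0 -0.003 0.01 0 -0.4;0 0 0 -0.003 0.01 -0.3 -0.4;0 0 0 -0.25 0.01 -0.6 -0.4;0 0 0 -0.5 -0.1 -0.6 -0.4;0 0 0 -0.5 -0.1 -0.6 -0.4;0 0 0 -0.5 -0.1 -0.6 -0.4",
)

```text
time: 41.92
eef_pos: [0.5232, 0.1075, 0.2308]
tcp_rot: [0.726, 0.688, 0.0, -0.0]
contact_force: [0.3, 0.0, -0.0]
opening: 0.298
finger_force: 0.0
```

```bash
python3 - <<'E'
from h import *
st();c=cam("wrist","w8");a=rectify(c,.38,.66,-.03,.30,.063,1.0)
cv2.imwrite("pics/r8.png",cv2.resize(a,None,fx=1.9,fy=1.9))
g=cv2.cvtColor(rectify(c,.43,.63,.15,.26,.063,.5),cv2.COLOR_BGR2GRAY);m=cv2.morphologyEx((g>200).astype(np.uint8),cv2.MORPH_OPEN,np.ones((9,9)))
n,l,s,ce=cv2.connectedComponentsWithStats(m)
for i in range(1,n):
    if s[i,4]>300:
        r=cv2.minAreaRect(np.argwhere(l==i)[:,::-1].astype(np.float32));print("world",np.round([.63-r[0][1]*.0005,.26-r[0][0]*.0005],4),np.array(r[1])*.5,r[2])
E
```

```text
t 41.92 p [0.5232 0.1075 0.2308] yawx 86.87 tilt [0.0002 0.0005] op 0.298 F [ 0.3  0.  -0. ] ff 0.0
world [0.6138 0.258 ] [32.5  4. ] 90.0
world [0.5125 0.2553] [ 9.49999809 54.99999237] 0.0
```

View pics/r8.png

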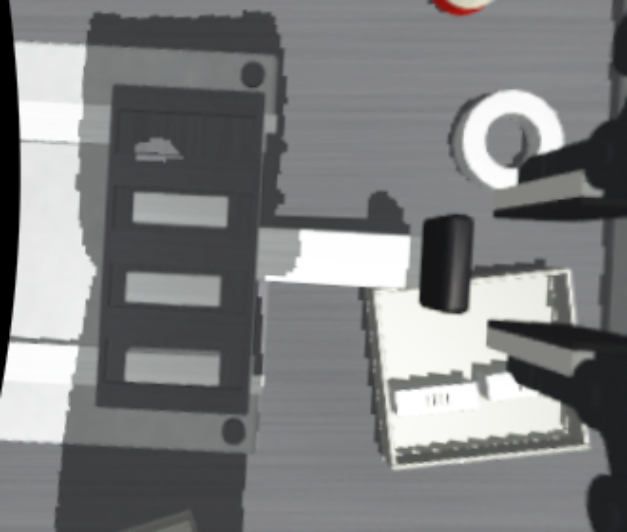

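```bash
python3 - <<'E'
from h import *
rel([.5235,.0657,.12],-2.95)
E
```

```text
[-1.000e-04  0.000e+00  2.497e-01] [-0.2114  0.0129  0.5521]
```

>>> send_rows(
  moves="0 0 0.25 -0.21 0.013 0 0;0 0 0.25 -0.21 0.013 0 0;0 0 0.25 -0.21 0.013 0 0;0 0 0.25 -0.21 0.013 0 0;0 0 0.25 -0.21 0.013 0 0;0 0 0.25 -0.21 0.013 0 0;0 0 0.25 -0.21 0.013 0.3 0;0 0 0.25 -0.21 0.013 0.55 0;0 0 0.25 -0.21 0.013 0.55 0;0 0 0.25 -0.21 0.013 0.55 0;0 0 0.25 -0.21 0.013 0.55 0",
)

```text
time: 43.35
eef_pos: [0.5244, 0.0661, 0.1214]
tcp_rot: [1.0, -0.026, 0.001, -0.0]
contact_force: [-0.4, 0.7, -0.7]
opening: 0.497
finger_force: 0.0
```

```bash
python3 - <<'E'
from h import *
st();rel([.5235,.0657,.073],-2.95)
E
```

```text
t 43.35 p [0.5244 0.0661 0.1214] yawx -2.96 tilt [0.0011 0.0001] op 0.497 F [-0.4  0.7 -0.7] ff 0.0
[-0.     -0.0002 -0.    ] [-0.0046  0.0023  0.2418]
```

>>> send_rows(
  moves="0 0 0 -0.004 0 0.15 0;0 0 0 -0.004 0 0.24 0;0 0 0 -0.004 0 0.24 0;0 0 0 -0.004 0 0.24 -1;0 0 0 -0.004 0 0.24 -1;0 0 0 -0.004 0 0.24 -1;0 0 0 -0.004 0 0.24 -1",
  newtons=60,
)

```text
time: 44.22
eef_pos: [0.5238, 0.0659, 0.0743]
tcp_rot: [1.0, -0.027, 0.001, -0.0]
contact_force: [-0.7, 3.5, 5.7]
opening: 0.153
finger_force: 60.5
```

>>> send_rows(
  moves="0 0 0 0 -0.05 0 -1;0 0 0 0 -0.15 0 -1;0 0 0 0 -0.3 0 -1;0 0 0 0 -0.45 0 -1;0 0 0 0 -0.6 0 -1;0 0 0 0 -0.75 0 -1;0 0 0 0 -0.88 0 -1;0 0 0 0 -0.95 0 -1;0 0 0 0 -0.98 0 -1;0 0 0 0 -0.98 0 -1",
)

```text
time: 45.48
eef_pos: [0.5343, 0.2618, 0.0743]
tcp_rot: [1.0, -0.027, 0.001, -0.0]
contact_force: [-2.0, 1.3, 5.8]
opening: 0.153
finger_force: 60.6
```

```bash
python3 - <<'E'
from h import *
st()
E
```

```text
t 45.48 p [0.5343 0.2618 0.0743] yawx -3.06 tilt [0.002  0.0005] op 0.153 F [-2.   1.3  5.8] ff 60.6
```

Slowly on to the stop.

>>> send_rows(
  moves="0 0 0 0 -0.01 0 -1;0 0 0 0 -0.02 0 -1;0 0 0 0 -0.03 0 -1;0 0 0 0 -0.04 0 -1;0 0 0 0 -0.04 0 -1",
)

```text
time: 46.1
eef_pos: [0.5345, 0.2658, 0.0743]
tcp_rot: [1.0, -0.026, -0.0, 0.004]
contact_force: [-3.3, -11.6, 9.4]
opening: 0.152
finger_force: 61.3
```

>>> send_rows(
  moves="0 0 0 0 0.01 0 -1;0 0 0 0 0.01 0 0;0 0 0 0 0.01 0 0;0 0 0 0 0.01 0 0;0 0 0 0 0.01 -0.4 0;0 0 0 0 0.01 -0.8 0;0 0 0 0 0.3 -0.9 0;0 0 0 0 0.6 -0.9 0;0 0 0 0 0.9 -0.9 0;0 0 0 0 0.9 -0.9 0;0 0 0 0 0.9 -0.9 0",
)

```text
time: 47.48
eef_pos: [0.5241, 0.0892, 0.2527]
tcp_rot: [1.0, -0.028, -0.0, -0.0]
contact_force: [0.2, 0.2, 0.3]
opening: 0.5
finger_force: 0.0
```

```bash
python3 - <<'E'
from h import *
st();c=cam("wrist","w9");a=rectify(c,.40,.72,-.0,.42,.063,1.0)
t=cam("top","t9");b=rectify(t,.38,.74,-.31,-.05,.060,1.0)
h=np.zeros((360,680,3),np.uint8);h[:320,:420]=a;h[:,420:]=b
cv2.imwrite("pics/r9.png",h)
rel([.57,-.17,.25],87.1)
g=cv2.cvtColor(b,cv2.COLOR_BGR2GRAY);m=(g<70).astype(np.uint8);n,l,s,ce=cv2.connectedComponentsWithStats(m)
for i in range(1,n):
    if s[i,4]>150:print(s[i],.74-ce[i][1]/1000,-.05-ce[i][0]/1000)
E
```

```text
t 47.48 p [0.5241 0.0892 0.2527] yawx -3.16 tilt [-0.0002  0.0005] op 0.5 F [0.2 0.2 0.3] ff 0.0
[-1.000e-04  0.000e+00 -2.503e-01] [0.2978 1.2886 0.0121]
[  28  210   55   49 2391] 0.5057787536595567 -0.10446214972814721
[  96  214   54   47 2327] 0.5034611087236786 -0.17227889987107864
[ 164  216   56   48 2455] 0.500128716904277 -0.24131079429735236
[  25  273   55   48 2472] 0.44351496763754045 -0.10238025889967638
[  92  275   55   50 1433] 0.4397362177250523 -0.16836217725052338
[ 161  279   57   49 1481] 0.43697096556380827 -0.23982444294395677
```

View pics/r9.png

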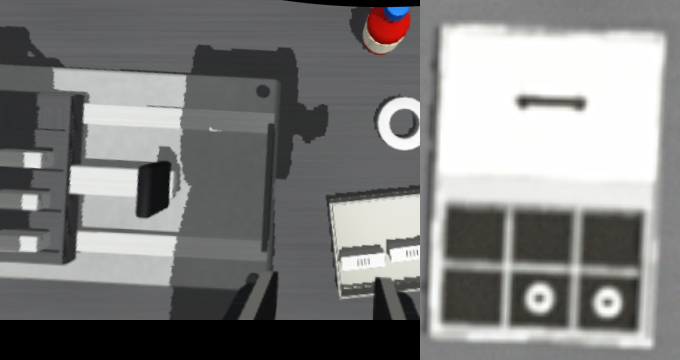

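>>> send_rows(
  moves="0 0 0 0.3 0.65 0 0;0 0 0 0.3 0.65 0 0;0 0 0 0.3 0.65 0 0;0 0 0 0.3 0.65 0 0",
)

```text
time: 48.08
eef_pos: [0.5774, -0.0431, 0.2523]
tcp_rot: [1.0, -0.027, -0.001, -0.0]
contact_force: [-0.4, -0.0, -1.0]
opening: 0.501
finger_force: 0.0
```

>>> send_rows(
  moves="0 0 -0.25 0.345 0.68 0 0;0 0 -0.25 0.345 0.68 0 0;0 0 -0.25 0.345 0.68 0 0;0 0 -0.25 0.345 0.68 0 0;0 0 -0.25 0.345 0.68 0 0;0 0 -0.25 0.345 0.68 0 0;0 0 -0.25 0.345 0.68 0.2 0;0 0 -0.25 0.345 0.68 0.4 0;0 0 -0.25 0.345 0.68 0.6 0;0 0 -0.25 0.345 0.68 0.6 0;0 0 -0.25 0.345 0.68 0.6 0",
)

```text
time: 49.45
eef_pos: [0.6397, -0.182, 0.1347]
tcp_rot: [0.726, 0.688, 0.0, 0.001]
contact_force: [0.1, -0.8, 0.3]
opening: 0.5
finger_force: 0.0
```

```bash
python3 - <<'E'
from h import *
st();rel([.6395,-.184,.0525],87.2)
c=cam("top");b=rectify(c,.38,.74,-.31,-.05,.060,1.0)
c=cam("wrist");b=rectify(c,.56,.72,-.29,-.05,.060,1.0);g=cv2.cvtColor(b,cv2.COLOR_BGR2GRAY);m=(g<60).astype(np.uint8);n,l,s,ce=cv2.connectedComponentsWithStats(m)
for i in range(1,n):
    if s[i,4]>150:print(s[i],.72-ce[i][1]/1000,-.05-ce[i][0]/1000)
E
```

```text
t 49.45 p [ 0.6397 -0.182   0.1347] yawx 86.96 tilt [ 0.002  -0.0007] op 0.5 F [ 0.1 -0.8  0.3] ff 0.0
[ 0.0003  0.0001 -0.0007] [-0.01   -0.0015  0.411 ]
[   0    0  107  160 4497] 0.6602770736046253 -0.071790527018012
[ 158    0   82   52 2527] 0.6934455876533439 -0.2590625247328848
[ 95  74  73  14 723] 0.6398367911479944 -0.18011894882434304
[ 154  113   86   47 2364] 0.58181641285956 -0.2536146362098139
```

>>> send_rows(
  moves="0 0 0 -0.008 0 0.2 0;0 0 0 -0.008 0 0.41 0;0 0 0 -0.008 0 0.41 0;0 0 0 -0.008 0 0.41 0;0 0 0 -0.008 0 0.41 -1;0 0 0 -0.008 0 0.41 -1;0 0 0 -0.008 0 0.41 -1;0 0 0 -0.008 0 0.41 -1",
  newtons=50,
)

```text
time: 50.55
eef_pos: [0.64, -0.1853, 0.0536]
tcp_rot: [0.726, 0.688, 0.001, 0.002]
contact_force: [-1.0, 0.2, 6.4]
opening: 0.132
finger_force: 51.1
```

```bash
python3 - <<'E'
from h import *
st();rel([.4825,-.1763,.0525],87.2)
E
```

```text
t 50.55 p [ 0.64   -0.1853  0.0536] yawx 86.91 tilt [ 0.0032 -0.0015] op 0.132 F [-1.   0.2  6.4] ff 51.1
[ 0.0005  0.0002 -0.0008] [ 0.0027 -0.7886  0.0029]
```

>>> send_rows(
  moves="0 0 0 0 -0.1 0 -1;0 0 0 0 -0.25 0 -1;0 0 0 0 -0.4 0 -1;0 0 0 0 -0.55 0 -1;0 0 0 0 -0.68 0 -1;0 0 0 0 -0.76 0 -1;0 0 0 0 -0.79 0 -1;0 0 0 0 -0.79 0 -1;0 0 0 0 -0.79 0 -1",
)

```text
time: 51.68
eef_pos: [0.483, -0.1776, 0.0535]
tcp_rot: [0.726, 0.688, 0.001, 0.003]
contact_force: [1.4, 0.3, 8.9]
opening: 0.13
finger_force: 51.4
```

```bash
python3 - <<'E'
from h import *
st()
E
```

```text
t 51.67 p [ 0.483  -0.1776  0.0535] yawx 86.9 tilt [ 0.0049 -0.0029] op 0.13 F [1.4 0.3 8.9] ff 51.4
```

>>> send_rows(
  moves="0 0 0 0 -0.008 0 -1;0 0 0 0 -0.015 0 -1;0 0 0 0 -0.015 0 -1",
)

```text
time: 52.05
eef_pos: [0.4811, -0.1775, 0.0535]
tcp_rot: [0.726, 0.688, 0.002, 0.004]
contact_force: [5.1, -0.5, 4.8]
opening: 0.128
finger_force: 51.0
```

>>> send_rows(
  moves="0 0 0 0 0 0 0;0 0 0 0 0 0 0;0 0 0 0 0 0 0;0 0 0 0 0 -0.3 0;0 0 0 0 0 -0.6 0;0 0 0 0.1 0 -0.9 0;0 0 0 0.4 0 -1 0;0 0 0 0.7 0 -1 0;0 0 0 0.9 0 -1 0;0 0 0 0.9 0 -1 0;0 0 0 0.9 0 -1 0",
)

```text
time: 53.42
eef_pos: [0.4872, 0.0034, 0.2504]
tcp_rot: [0.726, 0.688, -0.001, -0.0]
contact_force: [0.4, -0.4, -0.2]
opening: 0.505
finger_force: 0.0
```

>>> send_rows(
  moves="0 0 0 0.3 0 -0.9 0;0 0 0 0.3 0 -0.9 0;0 0 0 0.3 0 -0.9 0;0 0 0 0.3 0 -0.9 0;0 0 0 0.3 0 -0.9 0",
)

```text
time: 54.05
eef_pos: [0.4908, 0.0625, 0.4304]
tcp_rot: [0.726, 0.687, -0.0, -0.0]
contact_force: [-1.5, 0.4, -0.6]
opening: 0.495
finger_force: 0.0
```

```bash
python3 - <<'E'
from h import *
st();c=cam("wrist","w10");a=rectify(c,.38,.74,-.31,.40,.03,1.0)
cv2.imwrite("pics/r10.png",cv2.resize(a,None,fx=1.1,fy=1.1))
E
```

```text
t 54.05 p [0.4908 0.0625 0.4304] yawx 86.83 tilt [-0.0007 -0.0003] op 0.495 F [-1.5  0.4 -0.6] ff 0.0
```

View pics/r10.png

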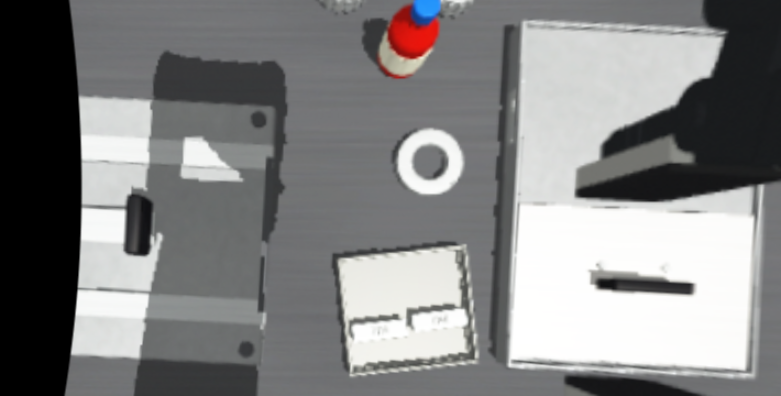

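The last picture shows the cover shut (handle at (645,285)), both marked keys flat in the tray at (378,328) and (437,320), and the shuttle home (grip at (138,223)). I'm handing in.

```bash
python3 -c "
from plant import ctrl
print(ctrl.sign_off())"
```

```text
the job is handed in; nothing more can be done
None
```

The job is handed in at about 54 s on the robot's clock; no verdict came back. Both marked keys lie flat in the larger grey tray, the three keys from the box are in lanes of their own on the homed shuttle, the bushings are still in their pockets, and the cover is shut.

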